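# Hang a product carrier on the rail and park it at the scanner

### The arm

A 7-joint arm with a two-finger parallel gripper is mounted at the origin on the work surface. World frame = base frame: x ahead of the robot, y to its left, z up, the work surface at z = 0. Lengths are in m, angles in rad, forces in N, time in s.
With the tool pointing down it reaches from about 0.4 to 0.85 m from the base axis. Payload 10.4 kg.
Tool frame: the origin (TCP) lies midway between the tips of the shut fingers; the grasp point (between the pads) lies 19 mm behind it; z points along the fingers, y is the line along which they close (so a half turn about z gives the same grasp; the last joint's range is limited). The gripper opens to 87 mm and grips with 3 to 60 N. Pads are 19 mm wide; open, the fingers measure 117 mm over their backs; the gripper's body (75 mm by 190 mm) begins 51 mm behind the grasp point.
Start: joints at [1.092, 0.332, -0.065, 1.46, 0.022, 1.35, -0.088], TCP at [0.275, -0.561, 0.223] pointing down, gripper open.
Joint ranges: [-2.6, 2.6], [-0.5, 2.12], [-1.47, 1.34], [0.16, 2.42], [-1.27, 4.41], [0.06, 2.06], [-2.6, 2.6]. Speed limits (rad/s): [2.22, 2.22, 2.79, 2.79, 3.14, 3.14, 3.14].

### API

Orientations are given as a unit quaternion [x, y, z, w].
In Python, from bench import r gives the robot as it stands.
- The arm moves only by the tool arm_command, never from a script. Its arguments are lists of equal length, an entry for each row: "xyz": the shift along the world's x, y, z in m, a list of three; "rot": the turn, a rotation vector about the world's x, y, z in rad, a list of three. In form: {"xyz": [[tx, ty, tz], ...], "rot": [[ax, ay, az], ...]}. A call has 1 to 20 rows; each row is the pose to reach, as a shift and turn from the pose commanded when the call began; what a row does not reach only later rows make up. A row lasts 1/12 s, in which the tool goes at most 41.7 mm and 7.16 degrees, less where a joint would pass 70% of its speed; a pose out of reach is approached as far as the arm can. A call with a gripper value outside its range is refused whole. "grip" is the opening, from 0 (shut) to 1 (fully open), set as the call begins (left out, the last holds). The fingers move at their own pace and stop on an object; "squeeze" is the grip in N (left out, the last holds). Time passes only in rows, so rows that repeat a pose let the fingers close. It gives the time, the measured TCP pose, the force, the opening and the grip force at its end, in the units of the state.
- r.read_state(): the state, without advancing time (a new reading comes with each control period).
- r.camera(name): name is "scene" or "top" or "wrist"; returns the picture (400x640x3 uint8, red, green, blue); there is no depth.
- r.camera_model(name): a dict with "fx", "fy", "cx", "cy" (pixels), "T" (4x4, takes a point from camera to world coordinates). Camera axes: x right, y up, looking along -z (the intrinsics and any distortion apply to the point x, -y, -z); pixel columns grow to the right and rows downward; lengths in m; the calibration is good to about 2 mm. A picture is of the moment at which its call begins: read the wrist's pose just before it. camera_model takes no time and is no camera call; for the wrist camera it gives the pose at the moment of the call.
- r.close_job(): hands the job in; it is judged then, once.
Trained networks look in the newest picture that a camera, given by its name, has taken for a name from the list of things; names that differ only in an ending like _2 or _b are one class to them, and where a whole thing is asked for, a point or a joint stands for the part that bears it (a point fixed in the world has none). Each returns a list of dicts, best first, with "conf" (0 to 1); they miss things now and then, are a little off and sometimes report something else, mostly with a low value. They report only what shows in the picture. A call takes as long as a camera call. They do not tell look-alikes from the thing itself.
- r.look_for(label, camera): "at" ([x, y, z] in m, in the coordinates of the camera as it stood for that picture, good to about 4 mm: the middle of the surface that is visible of it).
- r.spot_point(label, camera): "at" ([x, y, z] in m, in the coordinates of the camera as it stood for that picture, good to about 4 mm: a listed point, or the origin of a listed thing).
The state is a dict: "time": time; "joint_positions": joint angles; "joint_vel": joint speeds; "joint_torque": joint torques, N m; "ee_pos": TCP position; "eef_rot": TCP orientation; "ft_force": force on the tool from outside, world axes, zero at the start; "torque": the same for the moment, N m; "width": finger opening in m; "grip_force": force on a finger pad.
Only numpy, scipy, OpenCV 4.12 (cv2) and the standard library are available. Lean on these libraries where they do the work, as an engineer would, in place of code of your own. Each camera call takes 0.05 s, during which the arm holds its last target. There are 200 camera calls.

### The job

Pick up the orange carrier by its top fin, hook it onto the rail at the blue band and let go of it. Then slide it along the rail, without lifting it off, until its hook sits wholly on the red band in front of the scanner; leave it hanging still there, press the green scan button fully down once it is parked, and let the button come back up. Keep the carrier upright and leave the basket, the carton and the two stacked devices where they are.

Things in the scene. Friction and masses are not known exactly. Their poses are not given: they have to be found in the camera images.
- carrier: Loose orange carrier (0.2 to 0.35 kg) holding a white device, standing upright on the table. Origin: centre of its underside; z up, y along the rail once hung. From below: foot 60 (x) by 96 (y) by 8 mm; device 18 by 90 mm, 8 to 78 mm up; C-hook to 152 mm; grip fin. At the start its x points away from the robot, yaw within 0.5 rad.
- carrier_grip (a point): Centre for grasping the carrier's top fin, 178 mm above the carrier's underside. The fin is 14 mm thick (along y), 30 mm wide (along x), 152 to 200 mm above the underside; nothing stands beside it. Axes as carrier.
- carrier_eye (a point): Where the rail's axis lies in the hook when hung home, 130 mm above the underside (then 70 mm above the table). Axes as carrier. The C-hook is 40 mm wide in y, 20 mm inside in x: stem x -18 to -10, 78 to 138 mm up; top bar x -18 to 18, 138 to 152 mm up; tip x 10 to 18, 118 to 138 mm up. It is open on the +x side between device top (78) and tip (118).
- rail: Fixed level aluminium tube, 16 mm in diameter and 460 mm long between two posts (at its ends, no higher than the tube), its axis 200 mm above the table. Origin: on the table under the middle; y along the tube, x square to it and pointing away from the robot (yaw up to 0.12 rad).
- load_band: Blue band painted on the rail, 120 mm long: the place to hook the carrier on. Origin: on the rail's axis (200 mm up) at the middle of the band; y along the rail. It may be to the left or to the right of the red band, 180 to 240 mm from it, middle to middle.
- mark_band: Red band painted on the rail, 64 mm long: the mark, where the 40 mm wide hook must finally sit. Origin: on the rail's axis (200 mm up) at the middle of the band; y along the rail.
- scanner: Fixed grey bar-code scanner on a stand beyond the rail, facing the red band: 170 mm high, head 75 by 72 mm, base 90 by 90 mm. Origin: on the table under the head's centre, 140 mm beyond the rail's axis. Only keep clear of it.
- scan_button_top (a point): Centre of the top of the round green push button (44 mm in diameter) in a black collar on a grey trigger box with a yellow top, fixed on the table; the box is 100 by 100 by 40 mm, the button's top 58 mm above the table. Pressed straight down.
- scan_button (a joint): Travel of the green button: 0 up, 0.006 m fully down. It needs 1.5 N to start and 5 N to be fully down, and springs back.
- device_a: Bystander: lower of two stacked white devices (90 by 150 by 18 mm each) beyond the rail behind the blue band. Origin: centre of its underside.
- device_b: Bystander: upper of the two stacked devices. Origin: centre of its underside.
- basket: Bystander: white plastic basket 150 by 200 by 70 mm on the left. Origin: centre of its underside.
- carton: Bystander: cardboard box 140 by 180 by 80 mm on the right. Origin: centre of its underside.
Not all that is in view belongs to the job. Leave any black look-alike of the carrier alone.

How it is judged:
On the way, in this order (a step that is already met when the one before it is completed fails the run):
1. the carrier hangs on the rail at the blue band, let go (x of carrier_eye in the frame of load_band between -0.01 and 0.01 m and z of carrier_eye in the frame of load_band between -0.008 and 0.008 m and y of carrier_eye in the frame of load_band between -0.055 and 0.055 m and angle between carrier_eye's own z axis and vertical below 0.2 rad and contact force between carrier and the arm below 0.1 N and contact force between carrier and the fingers below 0.1 N), for 0.3 s.
2. the carrier hangs on the rail with its hook on the red band, let go and still (x of carrier_eye in the frame of mark_band between -0.01 and 0.01 m and z of carrier_eye in the frame of mark_band between -0.008 and 0.008 m and y of carrier_eye in the frame of mark_band between -0.014 and 0.014 m and angle between carrier_eye's own z axis and vertical below 0.2 rad and contact force between carrier and the arm below 0.1 N and contact force between carrier and the fingers below 0.1 N and linear speed of carrier below 0.03 m/s), for 0.3 s.
3. the scan button is pressed while the carrier is parked at the red band (x of carrier_eye in the frame of mark_band between -0.01 and 0.01 m and z of carrier_eye in the frame of mark_band between -0.008 and 0.008 m and y of carrier_eye in the frame of mark_band between -0.014 and 0.014 m and angle between carrier_eye's own z axis and vertical below 0.2 rad and contact force between carrier and the arm below 0.1 N and contact force between carrier and the fingers below 0.1 N and value of joint scan_button above 0.0045 m), for 0.05 s.
At the end, for the whole second after the job is handed in: The carrier hangs upright (within 0.2 rad) on the rail, fully home in its hook, its hook's middle within 14 mm of the middle of the red band, untouched and still, and the button is back up (all of step 2 and value of joint scan_button below 0.002 m).
It fails at once if the carrier is raised off the rail, or put on it, outside the blue band (x of carrier_eye in the frame of rail between -0.03 and 0.03 m and z of carrier_eye in the frame of rail between 0.21 and 0.26 m and (y of carrier_eye in the frame of load_band above 0.07 m or y of carrier_eye in the frame of load_band below -0.07 m)).
It fails at once if the carrier is knocked or tipped over (angle between carrier_eye's own z axis and vertical above 0.7 rad).
It fails at once if the basket, the carton or a stacked device is shifted by more than 25 mm (distance of any of device_a, device_b, basket, carton from where it was at the start of the episode above 0.025 m).
It also fails if it takes over 69 s, if anything falls off the work surface, if the arm or the gripper's body presses on something with over 40 N, if the wrist force passes 120 N, or if a joint passes its speed limit or range.

## Working session

There is one attempt and no reset: what is moved stays moved. The work goes in short steps, Python scripts to look and compute and a tool call to move; the robot and the scene stay as the last step left them, time stands still between calls to the robot, and variables do not carry over. Pictures are saved under pics/ and viewed, at most 12 in all, crops included, and the job is handed in when it is done.

Besides the shell and the picture viewer there is one more tool, called as name(argument=value, ...) on one line, values as JSON. arm_command: Moves the arm, as the interface text tells. Its arguments: {"type":"object","properties":{"xyz":{"type":"array"},"rot":{"type":"array"},"grip":{"type":"number"},"squeeze":{"type":"number"}},"required":["xyz","rot"]}

```bash
mkdir -p pics
cat > h.py <<'E'
from bench import r
import numpy as np, cv2
def W(cam,p):
    return (np.array(r.camera_model(cam)["T"])@np.r_[p,1])[:3]
def find(cam,labels,f="spot_point"):
    for l in labels:
        for d in getattr(r,f)(l,cam)[:3]:
            print(cam,f,l,round(d["conf"],2),W(cam,d["at"]).round(4),[round(float(v),3) for k,x in d.items() if k not in("conf","at") for v in np.ravel(x)])
def px(cam,P):
    m=r.camera_model(cam);q=np.linalg.inv(np.array(m["T"]))@np.r_[P,1]
    return m["cx"]+m["fx"]*q[0]/-q[2], m["cy"]+m["fy"]*q[1]/q[2]
def atz(cam,u,v,z):
    m=r.camera_model(cam);T=np.array(m["T"])
    d=T[:3,:3]@np.array([(u-m["cx"])/m["fx"],-(v-m["cy"])/m["fy"],-1])
    return T[:3,3]+d*(z-T[2,3])/d[2]
def save(cam,n):
    i=r.camera(cam);cv2.imwrite(f"pics/{n}.png",i[:,:,::-1]);return i
E
python3 - <<'E'
from h import *
a=save("top","top");b=save("scene","scene")
print(r.camera_model("top"))
L=["carrier","carrier_grip","carrier_eye","rail","load_band","mark_band","scanner","scan_button_top","device_b","basket","carton"]
find("top",L);find("scene",L)
print(r.read_state())
E
```

```text
{'fx': 517.9485552363171, 'fy': 517.9485552363171, 'cx': 320.0732259866687, 'cy': 199.7593848651001, 'T': array([[-0.02452972,  0.9817587 , -0.18854216,  0.27161048],
       [-0.9995991 , -0.02675459, -0.00926407, -0.00615932],
       [-0.01413945,  0.18823933,  0.9820214 ,  1.77309616],
       [ 0.        ,  0.        ,  0.        ,  1.        ]])}
top spot_point carrier 0.89 [0.663  0.3533 0.0042] []
top spot_point carrier 0.87 [0.4445 0.1347 0.002 ] []
top spot_point carrier 0.29 [ 0.7445 -0.1382 -0.0015] []
top spot_point carrier_grip 0.93 [0.6611 0.3514 0.1811] []
top spot_point carrier_grip 0.71 [0.4399 0.1324 0.1724] []
top spot_point carrier_eye 0.85 [0.4405 0.1348 0.1296] []
top spot_point carrier_eye 0.65 [0.6606 0.3514 0.1306] []
top spot_point load_band 0.79 [0.6238 0.1031 0.1995] []
top spot_point mark_band 0.41 [ 0.6064 -0.1233  0.2002] []
top spot_point scanner 0.63 [ 7.455e-01 -1.380e-01  6.000e-04] []
top spot_point scan_button_top 0.64 [ 0.4323 -0.1104  0.0635] []
top spot_point device_b 0.65 [0.7711 0.1105 0.0181] []
top spot_point device_b 0.57 [ 0.7745  0.1091 -0
[... 1058 characters left out ...]
9240965,  0.33220444, -0.0647075 ,  1.46007565,  0.02160699,
        1.34990245, -0.08847708]), 'joint_vel': array([-7.70126086e-05, -4.25868358e-04,  1.18030325e-03, -3.52332481e-04,
        1.78691897e-04,  1.48165444e-03,  1.03316974e-03]), 'joint_torque': array([ 1.07991502e-03, -6.23052621e+01,  2.47436942e-02, -3.90125906e+01,
       -6.13075378e-02,  3.16239358e-02,  5.55506267e-05]), 'ee_pos': array([ 0.27513849, -0.56121622,  0.22258441]), 'eef_rot': array([9.74140633e-01, 2.25942526e-01, 1.98874690e-05, 4.89344355e-05]), 'ft_force': array([-0.02578919, -0.46890013,  0.73151246]), 'torque': array([0.00243386, 0.00842256, 0.00590364]), 'grip_force': 0.0, 'width': 0.08691162672165526}
```

View pics/top.png

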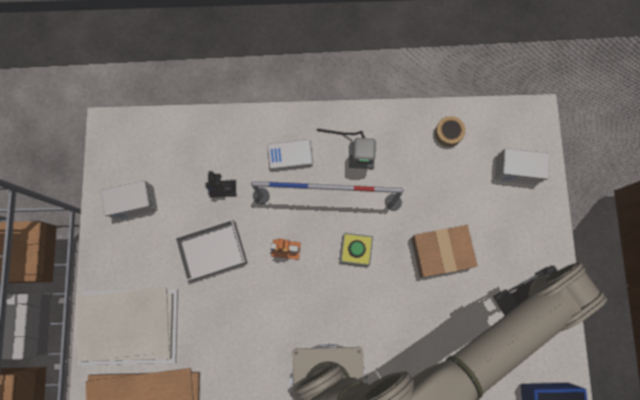

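View pics/scene.png

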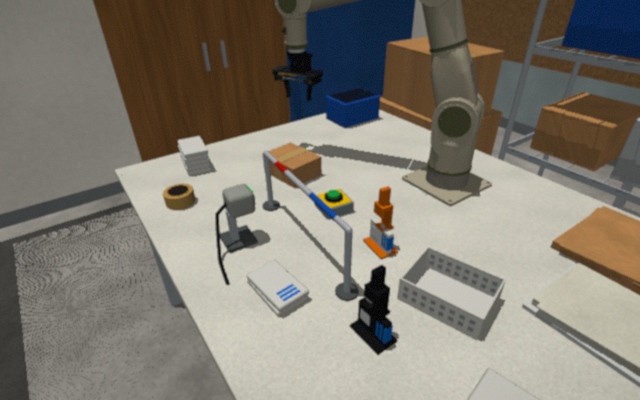

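arm_command(xyz=[[0.02,0.03,0.03],[0.04,0.06,0.06],[0.06,0.09,0.09],[0.08,0.12,0.12],[0.1,0.15,0.14],[0.12,0.18,0.15],[0.13,0.215,0.15],[0.14,0.25,0.15],[0.15,0.285,0.15],[0.155,0.32,0.15],[0.16,0.355,0.15],[0.16,0.39,0.15],[0.16,0.425,0.15],[0.16,0.46,0.15],[0.16,0.5,0.15],[0.16,0.535,0.15],[0.16,0.57,0.15],[0.16,0.605,0.15],[0.16,0.64,0.15],[0.16,0.67,0.15]], rot=[[0,0,0],[0,0,-0.03],[0,0,-0.06],[0,0,-0.09],[0,0,-0.12],[0,0,-0.15],[0,0,-0.18],[0,0,-0.21],[0,0,-0.24],[0,0,-0.27],[0,0,-0.3],[0,0,-0.33],[0,0,-0.36],[0,0,-0.39],[0,0,-0.42],[0,0,-0.456],[0,0,-0.456],[0,0,-0.456],[0,0,-0.456],[0,0,-0.456]], grip=1)

```text
time: 2.87
ee_pos: [0.4346, 0.1113, 0.3729]
eef_rot: [1.0, 0.0, 0.0, 0.0]
ft_force: [-0.5, 0.8, -0.6]
width: 0.0871
grip_force: 0.0
```

```bash
cat > m.py <<'E'
from h import *
def mask(i,k):
    h=cv2.cvtColor(i,cv2.COLOR_RGB2HSV)
    R={"orange":((5,120,60),(18,255,255)),"red":((172,120,60),(179,255,255)),"red2":((0,150,60),(4,255,255)),"blue":((100,120,60),(125,255,255))}
    m=cv2.inRange(h,*R[k])
    if k=="red": m|=cv2.inRange(h,*R["red2"])
    return m
E
python3 - <<'E'
from m import *
i=save("wrist","w1");t=save("top","top2")
m=r.camera_model("wrist");print(m["T"].round(3),m["fx"])
find("wrist",["carrier","carrier_grip","carrier_eye","load_band","mark_band","scan_button_top"])
for k,win in(("red",(340,170,390,200)),("blue",(255,170,325,200))):
    u0,v0,u1,v1=win;mm=mask(t,k)[v0:v1,u0:u1];ys,xs=np.nonzero(mm)
    print(k,len(xs),xs.mean()+u0,ys.mean()+v0,xs.min()+u0,xs.max()+u0,atz("top",xs.mean()+u0,ys.mean()+v0,.203))
E
```

```text
[[ 0.007  0.968  0.251  0.502]
 [-1.     0.008  0.001  0.114]
 [-0.001 -0.251  0.968  0.536]
 [ 0.     0.     0.     1.   ]] 310.83098956502903
wrist spot_point carrier 0.59 [0.4429 0.1325 0.0018] []
wrist spot_point carrier 0.58 [ 0.6616  0.3552 -0.0007] []
wrist spot_point carrier_grip 0.91 [0.4472 0.129  0.1733] []
wrist spot_point carrier_eye 0.72 [0.4442 0.132  0.131 ] []
wrist spot_point load_band 0.22 [ 0.6053 -0.1316  0.1994] []
wrist spot_point mark_band 0.96 [ 0.6041 -0.1332  0.199 ] []
wrist spot_point mark_band 0.15 [ 0.4192 -0.3981  0.0006] []
wrist spot_point scan_button_top 0.82 [ 0.4341 -0.1083  0.063 ] []
red 28 364.85714285714283 188.35714285714286 355 372 [ 0.60521605 -0.13084698  0.203     ]
blue 95 287.69473684210527 184.78947368421052 270 306 [0.62314235 0.10805991 0.203     ]
```

View pics/w1.png

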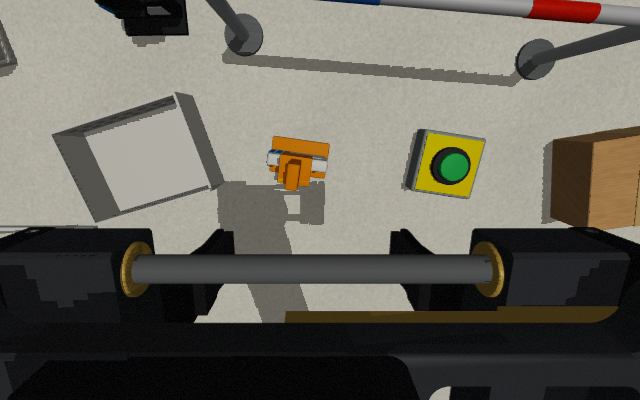

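Run:
```python
from m import *
i=cv2.imread("pics/w1.png")[:,:,::-1].copy()
c=i[120:210,250:350];cv2.imwrite("pics/w1c.png",cv2.resize(c,None,fx=6,fy=6,interpolation=cv2.INTER_NEAREST)[:,:,::-1])
# foot far edge: topmost orange px per column
mm=mask(i,"orange")[120:210,250:350]
cols=[(u,np.nonzero(mm[:,u])[0].min()) for u in range(100) if mm[:,u].any() and 26<=u<=77]
P=np.array([atz("wrist",u+250,v+120,.008)[:2] for u,v in cols])
k=np.polyfit(P[:,1],P[:,0],1);print("yaw from far edge",-np.arctan(k[0]),P[0],P[-1])
red=mask(i,"red")[:30,500:640];ys,xs=np.nonzero(red)
print("red",xs.min()+500,xs.max()+500,[atz("wrist",500+xs[xs.argmin()],ys[xs.argmin()],.2),atz("wrist",500+xs[xs.argmax()],ys[xs.argmax()],.2)])
print(atz("wrist",500+xs.mean(),ys.mean(),.206))
```

```text
yaw from far edge -0.14150116348074238 [0.4792739 0.1662845] [0.46760535 0.08143968]
red 523 600 [array([ 0.6001104 , -0.09717602,  0.2       ]), array([ 0.61020673, -0.16911729,  0.2       ])]
[ 0.60414686 -0.13234422  0.206     ]
```

View pics/w1c.png

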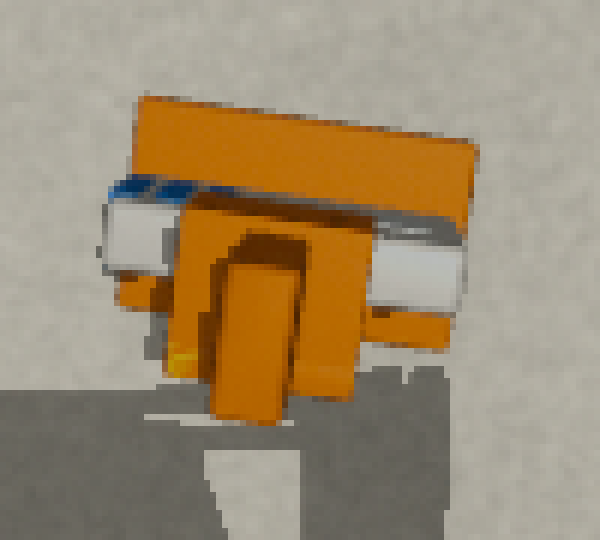

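Run:
```python
from m import *
for n,u,v,z in(("footL",273.3,136.3,.008),("footR",329.6,144.5,.008),("fin",292.6,177,.2),("barL",281.5,153,.152),("barR",312,158.3,.152),("barnearL",277.5,182.5,.152),("barnearR",309,186.5,.152)):print(n,atz("wrist",u,v,z).round(4))
fl=lambda z:[atz("wrist",250+a/6,120+b/6,z).round(4)[:2] for a,b in((230,262),(298,265),(280,425),(215,415))]
print(fl(.2))
```

```text
footL [0.4788 0.1708 0.008 ]
footR [0.4651 0.0771 0.008 ]
fin [0.4443 0.128  0.2   ]
barL [0.4656 0.144  0.152 ]
barR [0.459  0.1067 0.152 ]
barnearL [0.4289 0.15   0.152 ]
barnearR [0.4236 0.1106 0.152 ]
[array([0.4589, 0.1323]), array([0.4583, 0.1201]), array([0.4288, 0.1238]), array([0.4308, 0.1357])]
```

arm_command(xyz=[[0.004,0.01,0],[0.009,0.02,-0.02],[0.009,0.02,-0.05],[0.009,0.02,-0.08],[0.009,0.02,-0.11],[0.009,0.02,-0.14],[0.009,0.02,-0.16],[0.009,0.02,-0.175],[0.009,0.02,-0.19],[0.009,0.02,-0.2],[0.009,0.02,-0.21],[0.009,0.02,-0.21],[0.009,0.02,-0.21]], rot=[[0,0,-0.07],[0,0,-0.145],[0,0,-0.145],[0,0,-0.145],[0,0,-0.145],[0,0,-0.145],[0,0,-0.145],[0,0,-0.145],[0,0,-0.145],[0,0,-0.145],[0,0,-0.145],[0,0,-0.145],[0,0,-0.145]], grip=1)

```text
time: 4.35
ee_pos: [0.4442, 0.1286, 0.1627]
eef_rot: [0.997, -0.073, -0.0, 0.0]
ft_force: [-0.3, 0.0, 0.6]
width: 0.087
grip_force: 0.0
```

Run:
```python
from m import *
i=save("wrist","w2")
find("wrist",["carrier_grip","load_band","mark_band"])
s=r.read_state();print(s["ee_pos"],s["ft_force"])
```

```text
wrist spot_point carrier_grip 0.88 [0.4454 0.131  0.1775] []
[0.44462121 0.12887366 0.16333382] [-0.28321124 -1.15876914 -0.86830494]
```

View pics/w2.png

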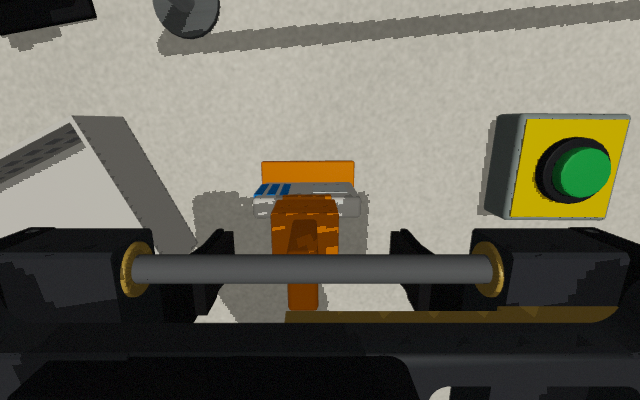

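arm_command(xyz=[[0,0,0],[0,0,0],[0,0,0],[0,0,0],[0,0,0],[0,0,0],[0,0,0],[0,0,0],[0,0,0],[0,0,0]], rot=[[0,0,0],[0,0,0],[0,0,0],[0,0,0],[0,0,0],[0,0,0],[0,0,0],[0,0,0],[0,0,0],[0,0,0]], grip=0, squeeze=30)

```text
time: 5.38
ee_pos: [0.4441, 0.1288, 0.1626]
eef_rot: [0.997, -0.073, -0.0, 0.0]
ft_force: [0.3, 0.1, -0.1]
width: 0.0281
grip_force: 0.0
```

arm_command(xyz=[[0,0,0],[0,0,0],[0,0,0],[0,0,0],[0,0,0],[0,0,0],[0,0,0]], rot=[[0,0,0],[0,0,0],[0,0,0],[0,0,0],[0,0,0],[0,0,0],[0,0,0]])

```text
time: 5.97
ee_pos: [0.444, 0.1287, 0.1625]
eef_rot: [0.997, -0.073, -0.0, 0.0]
ft_force: [0.2, 0.2, -2.7]
width: 0.014
grip_force: 30.0
```

arm_command(xyz=[[0,0,0.015],[0,0,0.035],[0,0,0.06],[0,0,0.08],[0,0,0.095],[0.01,0,0.102],[0.025,-0.005,0.102],[0.045,-0.01,0.102],[0.065,-0.015,0.102],[0.085,-0.02,0.102],[0.1,-0.02,0.102],[0.11,-0.02,0.102],[0.116,-0.02,0.102],[0.116,-0.02,0.102],[0.116,-0.02,0.102],[0.116,-0.02,0.102]], rot=[[0,0,0],[0,0,0],[0,0,0],[0,0,0],[0,0,0],[0,0,0.01],[0,0,0.02],[0,0,0.03],[0,0,0.04],[0,0,0.05],[0,0,0.06],[0,0,0.07],[0,0,0.07],[0,0,0.07],[0,0,0.07],[0,0,0.07]])

```text
time: 7.3
ee_pos: [0.5595, 0.1092, 0.2648]
eef_rot: [0.999, -0.037, 0.0, 0.0]
ft_force: [-0.0, 0.2, -2.3]
width: 0.0139
grip_force: 30.0
```

Run:
```python
from m import *
s=r.read_state();print(s["ee_pos"],s["ft_force"],s["width"])
i=save("wrist","w3")
find("wrist",["carrier","carrier_grip","carrier_eye","load_band","mark_band"])
for k in("red","blue"):
    n,lab,st,c=cv2.connectedComponentsWithStats(mask(i,k))
    for a,b in zip(st[1:],c[1:]):
        if a[4]>150: print(k,a,b.round(1),atz("wrist",*b,.206).round(4))
S=save("scene","s3");t=save("top","t3");find("scene",["carrier_eye","carrier","load_band","mark_band"]);find("top",["load_band","mark_band","carrier_eye","carrier"])
```

```text
[0.55945281 0.10923227 0.26478342] [-0.04198486  0.16266238 -2.30002209] 0.013862036364660473
wrist spot_point carrier 0.97 [0.5569 0.1116 0.1059] []
wrist spot_point carrier_grip 0.74 [0.5602 0.1071 0.2786] []
wrist spot_point carrier_eye 0.97 [0.6626 0.3517 0.1298] []
wrist spot_point carrier_eye 0.91 [0.5564 0.1106 0.2334] []
wrist spot_point carrier_eye 0.58 [0.558  0.1127 0.1069] []
wrist spot_point mark_band 0.92 [ 0.6102 -0.1295  0.1994] []
red [595 115  45  24 905] [620.5 126.7] [ 0.6081 -0.1099  0.206 ]
blue [ 221  115  176   24 4181] [308.4 126.5] [0.6245 0.1057 0.206 ]
scene spot_point carrier_eye 0.96 [0.56   0.1089 0.2291] []
scene spot_point carrier_eye 0.84 [0.6608 0.3538 0.1295] []
scene spot_point carrier 0.85 [0.5575 0.1124 0.1   ] []
scene spot_point carrier 0.74 [ 0.6618  0.354  -0.0009] []
scene spot_point load_band 0.64 [0.6215 0.1076 0.2025] []
scene spot_point mark_band 0.59 [ 0.6093 -0.1311  0.1989] []
top spot_point mark_band 0.53 [ 0.6096 -0.1229  0.2001] []
top spot_point mark_band 0.23 [ 0.745  -0.138  -0.0023] []
top spot_point carrier_eye 0.63 [0.6631 0.3482 0.1303] []
top spot_point carrier 0.92 [0.6664 0.3532 0.0051] []
```

View pics/w3.png

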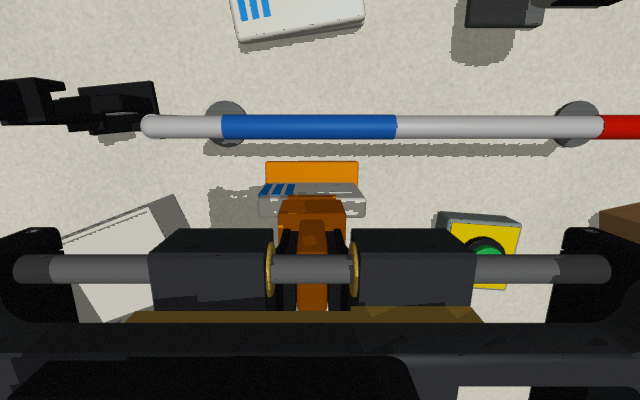

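Run:
```python
from m import *
i=cv2.imread("pics/w3.png")[:,:,::-1]
for u in (170,300,480):
    c=i[100:145,u].astype(int).sum(1);print(u,c.tolist())
for u in (150,221.5,309,397,602):print(u,atz("wrist",u,127,.2).round(4))
```

```text
170 [558, 554, 548, 552, 560, 564, 573, 573, 565, 556, 564, 562, 551, 551, 500, 307, 398, 432, 459, 480, 494, 503, 515, 522, 533, 538, 538, 530, 523, 516, 507, 491, 479, 449, 420, 388, 356, 295, 405, 568, 581, 585, 576, 567, 570]
300 [581, 574, 570, 570, 573, 583, 594, 599, 595, 596, 594, 583, 578, 577, 404, 221, 231, 243, 256, 258, 265, 269, 280, 293, 320, 325, 321, 325, 303, 276, 263, 254, 252, 247, 227, 213, 203, 183, 152, 373, 575, 580, 582, 371, 344]
480 [584, 586, 581, 568, 563, 565, 572, 572, 580, 572, 564, 567, 575, 584, 582, 449, 397, 430, 458, 475, 491, 502, 514, 528, 541, 550, 551, 545, 532, 516, 509, 493, 477, 451, 423, 392, 356, 304, 323, 583, 581, 576, 576, 573, 375]
150 [0.6327 0.2182 0.2   ]
221.5 [0.6289 0.1675 0.2   ]
309 [0.6242 0.1055 0.2   ]
397 [0.6195 0.0431 0.2   ]
602 [ 0.6085 -0.1022  0.2   ]
```

arm_command(xyz=[[0.01,-0.001,0],[0.02,-0.0015,0],[0.03,-0.002,0],[0.04,-0.003,0],[0.046,-0.0035,0],[0.052,-0.004,0],[0.056,-0.004,0],[0.06,-0.0045,0],[0.06,-0.0045,0],[0.06,-0.0045,0],[0.06,-0.0045,0]], rot=[[0,0,0],[0,0,0],[0,0,0],[0,0,0],[0,0,0],[0,0,0],[0,0,0],[0,0,0],[0,0,0],[0,0,0],[0,0,0]])

```text
time: 9.02
ee_pos: [0.6199, 0.1044, 0.2647]
eef_rot: [0.999, -0.037, 0.0, 0.0]
ft_force: [-0.1, -0.4, -1.6]
width: 0.0138
grip_force: 30.0
```

Run:
```python
from m import *
s=r.read_state();print(s["ee_pos"],s["ft_force"],s["torque"])
i=save("wrist","w4");S=save("scene","s4")
find("wrist",["carrier","carrier_grip","carrier_eye","load_band","mark_band"])
u,v=map(int,px("scene",(.62,.105,.22)));print(u,v)
c=S[v-70:v+90,u-70:u+70]
cv2.imwrite("pics/m4.png",cv2.resize(c,(525,600),interpolation=cv2.INTER_CUBIC)[:,:,::-1])
```

```text
[0.61990413 0.10444473 0.26468882] [-0.09048032 -0.3530972  -1.56659295] [ 0.07565607 -0.01189025 -0.00358038]
wrist spot_point carrier 0.75 [0.6639 0.3509 0.001 ] []
wrist spot_point carrier 0.66 [0.6185 0.1059 0.1076] []
wrist spot_point carrier 0.26 [0.619  0.1074 0.2342] []
wrist spot_point carrier_grip 0.76 [0.663  0.348  0.1754] []
wrist spot_point carrier_grip 0.7 [0.6201 0.1004 0.2797] []
wrist spot_point carrier_grip 0.29 [0.6172 0.1057 0.1041] []
wrist spot_point carrier_eye 0.92 [0.6176 0.1058 0.2359] []
wrist spot_point carrier_eye 0.56 [0.6629 0.3509 0.1332] []
wrist spot_point load_band 0.64 [0.6217 0.1059 0.2025] []
wrist spot_point mark_band 0.56 [ 0.6053 -0.1286  0.1976] []
323 198
```

View pics/m4.png

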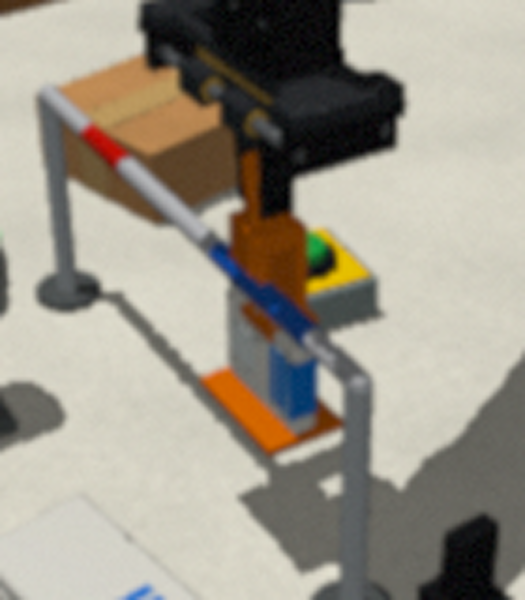

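arm_command(xyz=[[0.001,0,0],[0.002,0,0],[0.003,0,0],[0.004,0,0],[0.004,0,0],[0.004,0,0]], rot=[[0,0,0],[0,0,0],[0,0,0],[0,0,0],[0,0,0],[0,0,0]])

```text
time: 9.87
ee_pos: [0.6242, 0.1043, 0.2645]
eef_rot: [0.999, -0.038, -0.0, 0.0]
ft_force: [0.0, -0.3, -2.8]
width: 0.014
grip_force: 30.0
```

arm_command(xyz=[[0.001,0,0],[0.001,0,0],[0.001,0,0]], rot=[[0,0,0],[0,0,0],[0,0,0]])

```text
time: 10.12
ee_pos: [0.6252, 0.1043, 0.2646]
eef_rot: [0.999, -0.038, -0.0, 0.0]
ft_force: [-0.3, -0.5, -1.5]
width: 0.0135
grip_force: 30.0
```

arm_command(xyz=[[0.001,0,0],[0.001,0,0],[0.001,0,0]], rot=[[0,0,0],[0,0,0],[0,0,0]])

```text
time: 10.37
ee_pos: [0.6262, 0.1043, 0.2646]
eef_rot: [0.999, -0.038, 0.0, 0.0]
ft_force: [0.5, -0.3, -2.3]
width: 0.0138
grip_force: 30.0
```

arm_command(xyz=[[0.001,0,0],[0.001,0,0],[0.001,0,0]], rot=[[0,0,0],[0,0,0],[0,0,0]])

```text
time: 10.62
ee_pos: [0.627, 0.1044, 0.2645]
eef_rot: [0.999, -0.038, -0.0, 0.0]
ft_force: [-1.6, -0.4, -1.7]
width: 0.0138
grip_force: 30.0
```

arm_command(xyz=[[0.001,0,0],[0.001,0,0],[0.001,0,0]], rot=[[0,0,0],[0,0,0],[0,0,0]])

```text
time: 10.87
ee_pos: [0.6276, 0.1044, 0.2644]
eef_rot: [0.999, -0.037, -0.001, 0.0]
ft_force: [-5.5, -0.2, -0.4]
width: 0.014
grip_force: 30.0
```

arm_command(xyz=[[-0.0015,0,0],[-0.003,0,0],[-0.003,0,0],[-0.003,0,-0.004],[-0.003,0,-0.008],[-0.003,0,-0.012],[-0.003,0,-0.016],[-0.003,0,-0.016]], rot=[[0,0,0],[0,0,0],[0,0,0],[0,0,0],[0,0,0],[0,0,0],[0,0,0],[0,0,0]])

```text
time: 11.53
ee_pos: [0.6248, 0.1041, 0.2473]
eef_rot: [0.999, -0.038, -0.001, 0.0]
ft_force: [0.4, -0.3, -1.8]
width: 0.0138
grip_force: 30.0
```

arm_command(xyz=[[0,0,-0.004],[0,0,-0.008],[0,0,-0.012],[0,0,-0.014],[0,0,-0.015],[0,0,-0.015],[0,0,-0.015]], rot=[[0,0,0],[0,0,0],[0,0,0],[0,0,0],[0,0,0],[0,0,0],[0,0,0]])

```text
time: 12.12
ee_pos: [0.6252, 0.1043, 0.2337]
eef_rot: [0.999, -0.038, 0.0, 0.0]
ft_force: [-0.8, -0.2, -2.0]
width: 0.0139
grip_force: 30.0
```

arm_command(xyz=[[0,0,-0.001],[0,0,-0.001],[0,0,-0.001]], rot=[[0,0,0],[0,0,0],[0,0,0]])

```text
time: 12.37
ee_pos: [0.6251, 0.1043, 0.2326]
eef_rot: [0.999, -0.038, 0.0, 0.0]
ft_force: [-0.5, -0.3, -2.5]
width: 0.0136
grip_force: 30.0
```

Run:
```python
from m import *
s=r.read_state();print(s["ee_pos"],s["ft_force"],s["torque"])
S=save("scene","s5");i=save("wrist","w5")
find("scene",["carrier","carrier_eye"]);find("wrist",["carrier_eye","load_band"])
u,v=map(int,px("scene",(.62,.105,.2)))
c=S[v-60:v+80,u-60:u+60]
cv2.imwrite("pics/m5.png",cv2.resize(c,(514,600),interpolation=cv2.INTER_CUBIC)[:,:,::-1])
```

```text
[0.62514272 0.10430951 0.23263481] [-0.53844727 -0.25919694 -2.5066096 ] [0.02971093 0.03089212 0.06867108]
scene spot_point carrier 0.68 [0.6245 0.1108 0.0731] []
scene spot_point carrier 0.62 [ 6.650e-01  3.507e-01 -3.000e-04] []
scene spot_point carrier_eye 0.86 [0.6258 0.101  0.1986] []
scene spot_point carrier_eye 0.77 [0.6632 0.3522 0.129 ] []
wrist spot_point carrier_eye 0.87 [0.6613 0.3536 0.1298] []
wrist spot_point carrier_eye 0.67 [0.6202 0.1074 0.2019] []
```

View pics/m5.png

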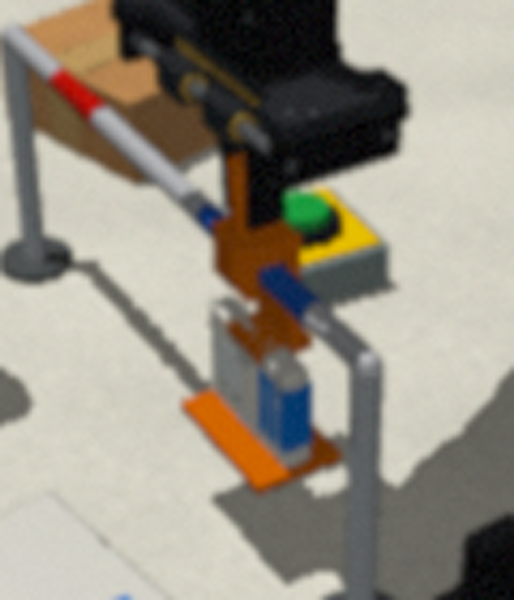

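arm_command(xyz=[[0,0,-0.001],[0,0,-0.001],[0,0,-0.001]], rot=[[0,0,0],[0,0,0],[0,0,0]])

```text
time: 12.92
ee_pos: [0.6252, 0.1043, 0.2319]
eef_rot: [0.999, -0.038, 0.0, 0.0]
ft_force: [0.5, -1.0, 0.1]
width: 0.0137
grip_force: 30.0
```

arm_command(xyz=[[0,0,-0.001],[0,0,-0.001],[0,0,-0.001]], rot=[[0,0,0],[0,0,0],[0,0,0]])

```text
time: 13.17
ee_pos: [0.6253, 0.1043, 0.2318]
eef_rot: [0.999, -0.038, 0.001, 0.0]
ft_force: [-2.8, -1.4, 6.7]
width: 0.0136
grip_force: 30.0
```

arm_command(xyz=[[0,0,0.0015],[0,0,0.0015],[0,0,0.0015]], rot=[[0,0,0],[0,0,0],[0,0,0]])

```text
time: 13.42
ee_pos: [0.6252, 0.1043, 0.2319]
eef_rot: [0.999, -0.038, 0.0, 0.0]
ft_force: [-0.2, -0.6, 0.2]
width: 0.014
grip_force: 30.0
```

arm_command(xyz=[[0,0,0],[0,0,0],[0,0,0],[0,0,0],[0,0,0],[0,0,0],[0,0,0],[0,0,0],[0,0,0],[0,0,0],[0,0,0],[0,0,0],[0,0,0],[0,0,0]], rot=[[0,0,0],[0,0,0],[0,0,0],[0,0,0],[0,0,0],[0,0,0],[0,0,0],[0,0,0],[0,0,0],[0,0,0],[0,0,0],[0,0,0],[0,0,0],[0,0,0]], grip=0.5)

```text
time: 14.58
ee_pos: [0.6252, 0.1043, 0.2321]
eef_rot: [0.999, -0.038, 0.0, 0.0]
ft_force: [-0.0, -0.8, -0.2]
width: 0.0433
grip_force: 0.0
```

Run:
```python
from m import *
s=r.read_state();print(s["time"],s["ee_pos"],s["ft_force"],s["width"])
S=save("scene","s6");i=save("wrist","w6")
find("scene",["carrier","carrier_eye","load_band","mark_band"]);find("wrist",["carrier_eye","carrier_grip","load_band","mark_band"])
u,v=map(int,px("scene",(.62,.105,.2)))
c=cv2.resize(S[v-60:v+80,u-60:u+60],(343,400),interpolation=cv2.INTER_CUBIC)
cv2.imwrite("pics/m6.png",np.hstack([c,cv2.resize(i,None,fx=.7,fy=1)])[:,:,::-1])
```

```text
14.5833 [0.62515082 0.10432133 0.23209435] [-0.01401103 -0.7736852  -0.20134393] 0.043339072907954426
scene spot_point carrier 0.8 [0.6254 0.1073 0.0717] []
scene spot_point carrier 0.71 [0.6628 0.3509 0.0011] []
scene spot_point carrier_eye 0.89 [0.6636 0.3534 0.1303] []
scene spot_point carrier_eye 0.83 [0.6253 0.1035 0.1989] []
scene spot_point load_band 0.64 [0.621  0.1091 0.2026] []
scene spot_point mark_band 0.48 [ 0.6066 -0.1267  0.1968] []
wrist spot_point carrier_eye 0.67 [0.6608 0.3511 0.1324] []
wrist spot_point carrier_eye 0.58 [0.6239 0.1062 0.2025] []
wrist spot_point carrier_grip 0.69 [0.6262 0.1057 0.2462] []
```

View pics/m6.png

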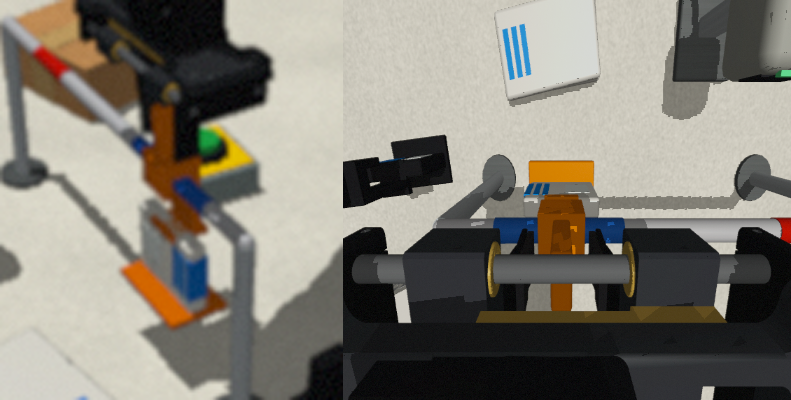

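arm_command(xyz=[[0,0,0],[0,0,0],[0,0,0],[0,0,0],[0,0,0],[0,0,0],[0,0,0],[0,0,0],[0,0,0],[0,0,0],[0,0,0],[0,0,0]], rot=[[0,0,0],[0,0,0],[0,0,0],[0,0,0],[0,0,0],[0,0,0],[0,0,0],[0,0,0],[0,0,0],[0,0,0],[0,0,0],[0,0,0]], grip=0, squeeze=15)

```text
time: 16.08
ee_pos: [0.6251, 0.1043, 0.2321]
eef_rot: [0.999, -0.038, 0.0, 0.0]
ft_force: [-0.7, 0.5, -0.1]
width: 0.0136
grip_force: 15.0
```

arm_command(xyz=[[-0.0004,-0.005,0],[-0.0011,-0.015,0],[-0.0019,-0.025,0],[-0.0026,-0.035,0],[-0.0034,-0.045,0],[-0.0041,-0.055,0],[-0.0049,-0.065,0],[-0.0056,-0.075,0],[-0.006,-0.08,0],[-0.006,-0.08,0]], rot=[[0,0,0],[0,0,0],[0,0,0],[0,0,0],[0,0,0],[0,0,0],[0,0,0],[0,0,0],[0,0,0],[0,0,0]])

```text
time: 16.92
ee_pos: [0.6192, 0.0218, 0.2321]
eef_rot: [0.999, -0.039, -0.0, 0.001]
ft_force: [1.2, -0.7, -0.6]
width: 0.014
grip_force: 15.0
```

arm_command(xyz=[[-0.0004,-0.005,0],[-0.0011,-0.015,0],[-0.0019,-0.025,0],[-0.0026,-0.035,0],[-0.0034,-0.045,0],[-0.0041,-0.055,0],[-0.0049,-0.065,0],[-0.0056,-0.075,0],[-0.0064,-0.085,0],[-0.0071,-0.095,0],[-0.0079,-0.105,0],[-0.0086,-0.115,0],[-0.009,-0.12,0],[-0.009,-0.12,0],[-0.009,-0.12,0]], rot=[[0,0,0],[0,0,0],[0,0,0],[0,0,0],[0,0,0],[0,0,0],[0,0,0],[0,0,0],[0,0,0],[0,0,0],[0,0,0],[0,0,0],[0,0,0],[0,0,0],[0,0,0]])

```text
time: 18.17
ee_pos: [0.6101, -0.0965, 0.2321]
eef_rot: [0.999, -0.038, -0.0, 0.0]
ft_force: [0.2, -0.9, -0.4]
width: 0.0136
grip_force: 15.0
```

Run:
```python
from m import *
s=r.read_state();print(s["time"],s["ee_pos"],s["ft_force"],s["width"])
S=save("scene","s7");i=save("wrist","w7")
find("scene",["carrier_eye","mark_band"]);find("wrist",["carrier_eye","mark_band"])
row=i[222:242].astype(int);hsv=cv2.cvtColor(i,cv2.COLOR_RGB2HSV)
m=mask(i,"red")[215:250]>0
ys,xs=np.nonzero(m);print("red cols",xs.min(),xs.max(),ys.min()+215,ys.max()+215)
o=mask(i,"orange")[195:245]
for y in range(200,245,6):
    q=np.nonzero(mask(i,"orange")[y,200:440])[0]; rr=np.nonzero(mask(i,"red")[y])[0]
    print(y,(q.min()+200,q.max()+200) if len(q) else 0,(rr.min(),rr.max()) if len(rr) else 0)
for y in (-.02,.02): print("hook edge px",px("wrist",tuple(np.array(s["ee_pos"])*[1,1,0]+[y*.075,y*.997,.208])))
c=i[120:320,180:460]
cv2.imwrite("pics/m7.png",cv2.resize(c,None,fx=2.8,fy=2.8)[:,:,::-1])
```

```text
18.1667 [ 0.61009109 -0.09649163  0.23205678] [ 0.19375973 -0.89663553 -0.44570885] 0.013647979319324087
scene spot_point carrier_eye 0.84 [ 0.6089 -0.0982  0.2001] []
scene spot_point carrier_eye 0.73 [0.6598 0.3546 0.1303] []
scene spot_point mark_band 0.49 [ 0.6069 -0.1322  0.1965] []
wrist spot_point carrier_eye 0.83 [ 0.6081 -0.0921  0.2018] []
wrist spot_point mark_band 0.61 [ 0.6054 -0.1265  0.1997] []
red cols 346 411 218 242
200 (np.int64(283), np.int64(340)) 0
206 (np.int64(281), np.int64(342)) 0
212 (np.int64(278), np.int64(344)) 0
218 (np.int64(278), np.int64(346)) (np.int64(347), np.int64(408))
224 (np.int64(278), np.int64(345)) (np.int64(346), np.int64(410))
230 (np.int64(278), np.int64(345)) (np.int64(346), np.int64(350))
236 (np.int64(278), np.int64(345)) (np.int64(346), np.int64(350))
242 (np.int64(279), np.int64(345)) (np.int64(346), np.int64(350))
hook edge px (np.float64(344.3775766603877), np.float64(231.7658071776434))
hook edge px (np.float64(281.5773699997918), np.float64(231.74311593827363))
```

View pics/m7.png

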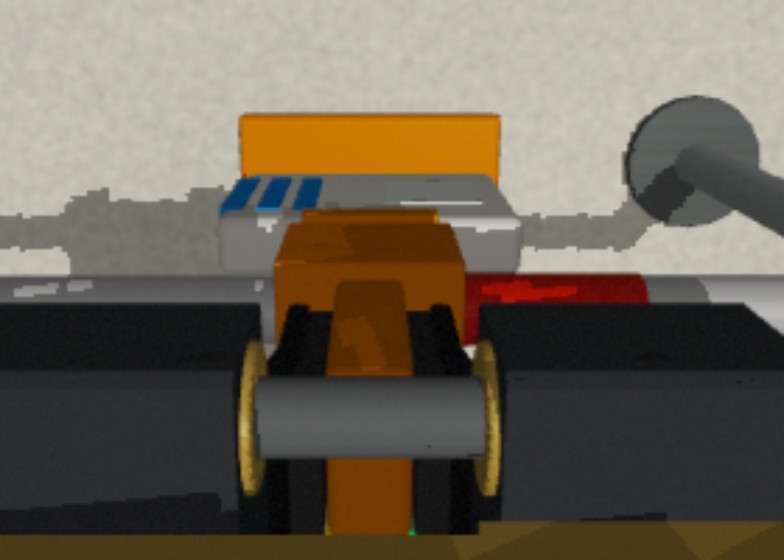

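arm_command(xyz=[[-0.0004,-0.005,0],[-0.001,-0.013,0],[-0.0016,-0.021,0],[-0.0021,-0.028,0],[-0.0024,-0.032,0],[-0.0024,-0.032,0],[-0.0024,-0.032,0]], rot=[[0,0,0],[0,0,0],[0,0,0],[0,0,0],[0,0,0],[0,0,0],[0,0,0]])

```text
time: 19.05
ee_pos: [0.6076, -0.1287, 0.2321]
eef_rot: [0.999, -0.038, -0.0, 0.0]
ft_force: [0.1, -0.8, -0.3]
width: 0.0141
grip_force: 15.0
```

Run:
```python
from m import *
s=r.read_state();print(s["time"],s["ee_pos"],s["ft_force"],s["width"])
i=save("wrist","w8")
m=r.camera_model("wrist")
for y in (216,218,221,224,227,230):
    h=cv2.cvtColor(i[y:y+1],cv2.COLOR_RGB2HSV)[0];print(y,"".join("r" if (a[0]<4 or a[0]>170) and a[1]>120 else "o" if 4<=a[0]<20 and a[1]>120 else "." for a in h[250:400]))
```

```text
19.05 [ 0.60764001 -0.12868999  0.23206616] [ 0.06115908 -0.76513755 -0.33210462] 0.014103680337790903
216 ............................oooooooooooooooooooooooooooooooooooooooooooooooooooooooooooooooooooo......................................................
218 ...........rrrorrrrrrrrrrrrrooooooooooooooooooooooooooooooooooooooooooooooooooooooooooooooooooooorrrrrrrrrrr..........................................
221 ..........rrrrrrrrrrrrorrrrrooooooooooooooooooooooooooooooooooooooooooooooooooooooooooooooooooooorrrrrrrrrrrr.........................................
224 .........rrrrrrrrrrrrrrrrrrrooooooooooooooooooooooooooooooooooooooooooooooooooooooooooooooooooooorrrrrrrrrrrrr........................................
227 .........rrrrrrrrrrrrrrrrrrroooooooooooooooooooooooooooooooooooooooooooooooooooooooooooooooooooorrrrrrrrrrrrrr........................................
230 .......................rrrrroooooo......oooooooooooooooooooooooooooooooooooooooooooo.......ooooorrrrrr................................................
```

arm_command(xyz=[[0,0,0],[0,0,0],[0,0,0],[0,0,0],[0,0,0],[0,0,0],[0,0,0],[0,0,0],[0,0,0],[0,0,0],[0,0,0],[0,0,0],[0,0,0],[0,0,0],[0,0,0],[0,0,0]], rot=[[0,0,0],[0,0,0],[0,0,0],[0,0,0],[0,0,0],[0,0,0],[0,0,0],[0,0,0],[0,0,0],[0,0,0],[0,0,0],[0,0,0],[0,0,0],[0,0,0],[0,0,0],[0,0,0]], grip=0.6)

```text
time: 20.43
ee_pos: [0.6077, -0.1277, 0.2321]
eef_rot: [0.999, -0.038, -0.0, 0.0]
ft_force: [0.2, -0.5, -0.1]
width: 0.0524
grip_force: 0.0
```

arm_command(xyz=[[0,0,0.01],[0,0,0.02],[0,0,0.035],[0,0,0.05],[0,0,0.065],[0,0,0.08],[-0.02,0,0.08],[-0.05,0,0.08],[-0.08,0.005,0.08],[-0.11,0.01,0.08],[-0.14,0.015,0.08],[-0.16,0.02,0.08],[-0.17,0.02,0.08],[-0.17,0.02,0.08],[-0.17,0.02,0.08]], rot=[[0,0,0],[0,0,0],[0,0,0],[0,0,0],[0,0,0],[0,0,0],[0,0,0],[0,0,0],[0,0,0],[0,0,0],[0,0,0],[0,0,0],[0,0,0],[0,0,0],[0,0,0]])

```text
time: 21.68
ee_pos: [0.4381, -0.1078, 0.3134]
eef_rot: [0.999, -0.038, 0.001, 0.001]
ft_force: [1.3, -1.0, 0.4]
width: 0.0524
grip_force: 0.0
```

Run:
```python
from m import *
s=r.read_state();print(s["time"],s["ee_pos"],s["ft_force"],s["width"])
S=save("scene","s9");i=save("wrist","w9")
find("scene",["carrier","carrier_eye","mark_band","scan_button_top"]);find("wrist",["carrier_eye","mark_band","scan_button_top"])
h=cv2.cvtColor(i,cv2.COLOR_RGB2HSV);g=cv2.inRange(h,(50,100,50),(80,255,255));n,l,st,c=cv2.connectedComponentsWithStats(g)
for a,b in zip(st[1:],c[1:]):
    if a[4]>100: print(a,b,atz("wrist",*b,.058).round(4))
u,v=map(int,px("scene",(.607,-.129,.18)))
c=cv2.resize(S[v-60:v+60,u-60:u+60],(400,400),interpolation=cv2.INTER_CUBIC)
cv2.imwrite("pics/m9.png",np.hstack([c,cv2.resize(i,(400,400))])[:,:,::-1])
```

```text
21.6833 [ 0.43807963 -0.10776022  0.31338585] [ 1.26366825 -0.96945798  0.42559141] 0.05236963980191654
scene spot_point carrier 0.93 [ 0.6058 -0.1269  0.073 ] []
scene spot_point carrier 0.61 [6.655e-01 3.541e-01 4.000e-04] []
scene spot_point carrier_eye 0.81 [0.6628 0.3513 0.1327] []
scene spot_point carrier_eye 0.75 [ 0.6072 -0.1319  0.195 ] []
scene spot_point carrier_eye 0.28 [0.7749 0.1128 0.003 ] []
scene spot_point mark_band 0.39 [ 0.6055 -0.13    0.1954] []
scene spot_point scan_button_top 0.48 [ 0.4368 -0.1036  0.0601] []
wrist spot_point scan_button_top 0.59 [ 0.4348 -0.1047  0.0623] []
[295 159  33  33 824] [311.20509709 175.40533981] [ 0.4346 -0.107   0.058 ]
```

View pics/m9.png

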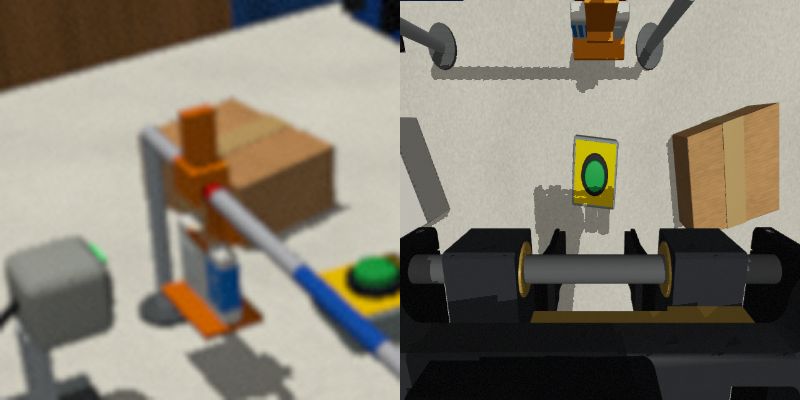

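arm_command(xyz=[[-0.003,0.001,0],[-0.003,0.001,0],[-0.003,0.001,-0.03],[-0.003,0.001,-0.06],[-0.003,0.001,-0.09],[-0.003,0.001,-0.12],[-0.003,0.001,-0.15],[-0.003,0.001,-0.18],[-0.003,0.001,-0.2],[-0.003,0.001,-0.22],[-0.003,0.001,-0.232],[-0.003,0.001,-0.24],[-0.003,0.001,-0.242],[-0.003,0.001,-0.242],[-0.003,0.001,-0.242],[-0.003,0.001,-0.242]], rot=[[0,0,0],[0,0,0],[0,0,0],[0,0,0],[0,0,0],[0,0,0],[0,0,0],[0,0,0],[0,0,0],[0,0,0],[0,0,0],[0,0,0],[0,0,0],[0,0,0],[0,0,0],[0,0,0]], grip=0)

```text
time: 23.47
ee_pos: [0.4354, -0.1069, 0.071]
eef_rot: [0.999, -0.038, 0.001, 0.0]
ft_force: [0.2, 0.6, 0.1]
width: 0.0004
grip_force: 0.0
```

arm_command(xyz=[[0,0,-0.005],[0,0,-0.01],[0,0,-0.014],[0,0,-0.017],[0,0,-0.019],[0,0,-0.02],[0,0,-0.02],[0,0,-0.02],[0,0,-0.02]], rot=[[0,0,0],[0,0,0],[0,0,0],[0,0,0],[0,0,0],[0,0,0],[0,0,0],[0,0,0],[0,0,0]])

```text
time: 24.22
ee_pos: [0.436, -0.1071, 0.055]
eef_rot: [0.999, -0.038, 0.0, 0.002]
ft_force: [-29.8, 5.4, 82.3]
width: 0.0007
grip_force: 41.1
```

arm_command(xyz=[[0,0,0.003],[0,0,0.004],[0,0,0.004],[0,0,0.004]], rot=[[0,0,0],[0,0,0],[0,0,0],[0,0,0]])

```text
time: 24.55
ee_pos: [0.4356, -0.1071, 0.0559]
eef_rot: [0.999, -0.038, 0.001, 0.001]
ft_force: [-10.1, 1.8, 30.4]
width: 0.0003
grip_force: 15.6
```

arm_command(xyz=[[0,0,0.002],[0,0,0.002],[0,0,0.002]], rot=[[0,0,0],[0,0,0],[0,0,0]])

```text
time: 24.8
ee_pos: [0.4354, -0.107, 0.0564]
eef_rot: [0.999, -0.038, 0.001, 0.0]
ft_force: [1.0, -0.9, 5.2]
width: 0.0003
grip_force: 2.8
```

arm_command(xyz=[[0,0,0.002],[0,0,0.002],[0,0,0.002]], rot=[[0,0,0],[0,0,0],[0,0,0]])

```text
time: 25.05
ee_pos: [0.4352, -0.1068, 0.0582]
eef_rot: [0.999, -0.038, 0.0, 0.0]
ft_force: [2.5, -1.2, 3.2]
width: 0.0006
grip_force: 1.9
```

arm_command(xyz=[[0,0,0.002],[0,0,0.002],[0,0,0.002]], rot=[[0,0,0],[0,0,0],[0,0,0]])

```text
time: 25.3
ee_pos: [0.4347, -0.1066, 0.0601]
eef_rot: [0.999, -0.038, -0.0, 0.0]
ft_force: [1.9, -0.6, 2.3]
width: 0.0008
grip_force: 1.4
```

arm_command(xyz=[[0,0,0.002],[0,0,0.002],[0,0,0.002]], rot=[[0,0,0],[0,0,0],[0,0,0]])

```text
time: 25.55
ee_pos: [0.4343, -0.1065, 0.0619]
eef_rot: [0.999, -0.038, -0.0, -0.0]
ft_force: [0.9, -0.4, 2.2]
width: 0.0005
grip_force: 0.8
```

arm_command(xyz=[[0,0,0.005],[0,0,0.015],[0,0,0.03],[-0.01,0,0.06],[-0.01,0,0.09],[-0.01,0,0.12],[-0.01,0,0.15],[-0.01,0,0.15],[-0.01,0,0.15]], rot=[[0,0,0],[0,0,0],[0,0,0],[0,0,0],[0,0,0],[0,0,0],[0,0,0],[0,0,0],[0,0,0]])

```text
time: 26.3
ee_pos: [0.4255, -0.1068, 0.2141]
eef_rot: [0.999, -0.038, 0.002, 0.001]
ft_force: [-0.1, 0.2, -0.4]
width: 0.0003
grip_force: 0.0
```

Run:
```python
from m import *
s=r.read_state();print(s["time"],s["ee_pos"],s["ft_force"])
S=save("scene","s10");find("scene",["carrier","carrier_eye","mark_band","scan_button_top"])
o=cv2.imread("pics/s9.png")[:,:,::-1].astype(int)
u,v=map(int,px("scene",(.607,-.129,.15)));print("diff vs before press",np.abs(S[v-40:v+40,u-25:u+25]-o[v-40:v+40,u-25:u+25]).mean())
print(r.close_job())
```

```text
26.3 [ 0.42547019 -0.10677728  0.21407616] [-0.11351827  0.2346161  -0.37222268]
scene spot_point carrier 0.97 [ 0.6062 -0.1229  0.0708] []
scene spot_point carrier 0.9 [0.6635 0.3523 0.0011] []
scene spot_point carrier_eye 0.7 [ 0.6046 -0.1302  0.1998] []
scene spot_point carrier_eye 0.7 [7.770e-01 1.084e-01 5.000e-04] []
scene spot_point mark_band 0.36 [ 0.6074 -0.1288  0.2001] []
scene spot_point scan_button_top 0.59 [ 0.4358 -0.1038  0.0605] []
diff vs before press 1.48975
the job is handed in; nothing more can be done
None
```

The job is handed in with the carrier hanging on the red band and the scan button pressed and released; no verdict came back, and the press briefly reached 82 N on the fingers, under the 120 N wrist limit.

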